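# Clear the lane, dock the calibration plate and shut its keeper

## Robot

A 6-joint arm with a two-finger parallel gripper is mounted at the origin on the work surface. World frame = base frame: x ahead of the robot, y to its left, z up, the work surface at z = 0. Lengths are in mm, angles in rad, forces in N, time in s.
With the tool pointing down it reaches from about 275 to 1000 mm from the base axis. Payload 8.4 kg.
Tool frame: the origin (TCP) lies on the centre line of the jaws, within the pads' length; the fingertips stand 17 mm ahead of it and the grasp point (between the pads) lies 2 mm behind it (r.tcp_to_tips is the z of the fingertips in the tool frame, in mm); z points along the fingers, y is the direction in which the jaws open and shut (so a half turn about z gives the same grasp; the last joint's range is limited). The gripper opens to 85 mm and grips with 20 to 120 N. Pads are 22 mm wide; open, the fingers measure 114 mm over their backs; the gripper's body (76 mm by 85 mm) begins 54 mm behind the grasp point. The pads swing forward as they close: fully open they stand 13 mm farther back than shut.
Start: joints at [-1.255, 0.353, 1.633, -0, 1.155, -0.002], TCP at [195.297, -593.706, 248.281] pointing down, gripper open.
Joint ranges: [-2.63, 2.63], [-0.92, 2.1], [0.06, 2.66], [-1.3, 4.44], [0, 2.69], [-3.02, 3.02]. Speed limits (rad/s): [2.22, 2.22, 2.79, 3.14, 3.14, 3.14].

## Interface

Orientations are given as [roll, pitch, yaw] about the fixed x, y, z axes, in that order (R = Rz(yaw) Ry(pitch) Rx(roll)).
In Python, from rig import r, cams, job gives the robot as it stands.
- The arm moves only by the tool drive_tool, never from a script. Its argument "deltas" is a list of rows, each a list of 4 numbers: the shift along the tool's x, y, z in cm, then the turn about the tool's z in rad. In form: [[x, y, z, roll], ...]. A call has 1 to 12 rows; each row shifts and turns the commanded pose from where the row before left it, along the tool's axes as they then stand; what a row does not reach is not made up. A row lasts 1/12 s, in which the tool goes at most 41.7 mm and 7.16 degrees, less where a joint would pass 70% of its speed; a pose out of reach is approached as far as the arm can. A call with a gripper value outside its range is refused whole. "jaw" is the closure, from 0 (fully open) to 1 (shut), set as the call begins (left out, the last holds). The fingers move at their own pace and stop on an object; "force" is the grip in N (left out, the last holds). Time passes only in rows, so rows that do not move let the fingers close. It gives the time, the measured TCP pose, the force and the opening at its end, in the units of the state.
- r.sense(): the state, without advancing time (a new reading comes with each control period).
- cams.grab_frame(name): name is "side" or "top" or "wrist"; returns (picture, depth): 400x640x3 uint8, red, green, blue; 400x640 float32, mm along the optical axis (not along the pixel's ray), 0 where there is no reading.
- cams.camera_params(name): a dict with "fx", "fy", "cx", "cy" (pixels), "R" (3x3) and "t" (3): a world point X has camera coordinates R X + t. Camera axes: x right, y down, z forward; pixel columns grow to the right and rows downward; lengths in mm; the calibration is good to about 2 mm. A picture is of the moment at which its call begins: read the wrist's pose just before it. camera_params takes no time and is no camera call; for the wrist camera it gives the pose at the moment of the call.
- job.sign_off(): hands the job in, once; it reports no verdict.
The state is a dict: "clock": time; "qpos": joint angles; "qvel": joint speeds; "joint_efforts": joint torques, N m; "eef_pos": TCP position; "tcp_rot": TCP orientation; "contact_force": force on the tool from outside, world axes, zero at the start; "wrist_torque": the same for the moment, N m; "opening": opening from 0.0 (shut) to 1.0 (fully open).
Only numpy, scipy, OpenCV 4.12 (cv2) and the standard library are available. Lean on these libraries where they do the work, as an engineer would, in place of code of your own. Each camera call takes 0.05 s, during which the arm holds its last target. There are 200 camera calls.

## Task

Put the calibration plate of the measuring machine away: first clear the two workpieces out of its way, the brass ring into the yellow bin and the steel spindle into the blue bin. Then slide the plate along the bench, flat and without lifting it, into the slot of the blue dock until it is fully home, and only then swing the red keeper all the way across behind it. Leave the mug, the bottle, the screwdriver and the mouse alone, keep the plate and the keeper where they are while you sort, and let go of everything at the end.

Things in the scene. Friction and masses are not known exactly. Their poses are not given: they have to be found in the camera images.
- plate: Calibration plate: flat aluminium frame 120 (x) x 110 (y) x 14 (z) mm, 0.4 kg, with a green gridded glass on top and an orange stripe along its rear edge. Lies flat on the bench. Origin at the centre of its underside; its +x points to the front edge (60 mm away) that goes into the slot first, -x to the rear edge with the stripe.
- dock: Blue dock with a white label field, fixed to the bench, 26 mm high, 85 deep (x), 146 wide (y). A flat slot at bench level, open to -x, 114 mm wide, 18 high, 70 deep to its end stop; roof 8 mm thick. Two aluminium lead-in cheeks 22 mm high spread to about 150 mm apart 30 mm before the mouth. Origin on the bench at the middle of the slot mouth, +x into the slot, +y to the left when looking in.
- slot_home (a point): Where the plate's origin lies when it is fully home: on the bench, 10 mm inside the slot mouth, on its middle line, the plate's x axis along the dock's. The plate's rear edge is then 50 mm outside the mouth (dock x = -50 mm).
- keeper (a joint): Swing angle of the keeper (rad). At 0 its bar points along the dock's -x, beside the plate's lane; it grows as the bar swings towards the dock's +y; at 1.571 (end stop) the bar points along the dock's +y, across the lane, with 3 mm of play behind the rear edge of a plate that is home. Lower limit -0.25 (turned outwards). A little friction: it stays where it is left.
- keeper_peg (a point): Top centre of the upright red peg (12 mm diameter, standing from the bar up to 50 mm over the bench) at the free end of the keeper, 85 mm from the pivot.
- keeper_pivot (a point): The vertical pivot axis of the red keeper, 14 mm over the bench, at dock (x, y) = (-59, -85) mm. The keeper is a level red bar 12 mm wide, 85 mm long from pivot to peg, lying between 4 and 14 mm over the bench.
- ring: Brass ring lying flat, outside diameter 44, bore 24, height 18 mm, 0.12 kg. Origin at the centre of its underside, z its axis.
- spindle: Steel spindle lying along its x, 64 mm long: a round bar of 16 mm diameter with a 20 x 20 x 14 mm square block at each end. 0.1 kg. Origin at its middle, on its underside (its axis is 10 mm higher).
- bin_blue: Blue open bin for spindles, fixed, 110 (x) x 160 (y) x 40 (z) mm outside, walls and floor 4 mm. Origin at the centre of its underside. A sample spindle lies in its -y half.
- bin_yellow: Yellow open bin for rings, fixed, 110 (x) x 160 (y) x 40 (z) mm outside, walls and floor 4 mm. Origin at the centre of its underside. A sample ring lies in its -y half.
- sample_spindle: A spindle like the other, already in the blue bin: leave it there. Origin as for the spindle.
- sample_ring: A ring like the other, already in the yellow bin: leave it there. Origin as for the ring.
- mug: White mug, 80 mm diameter, 90 mm high, handle at its +y. Bystander. Origin at the centre of its underside.
- cleaner: White bottle with blue cap, 60 mm diameter, 150 mm high. Bystander. Origin at the centre of its underside.
- screwdriver: Screwdriver lying along its x, about 200 mm long. Bystander. Origin at its middle, on its underside.
- mouse: Black computer mouse, 100 x 60 x 28 mm, on a 3 mm thick blue pad. Bystander. Origin at the centre of its underside.

How it is judged:
By the outcome, as a careful person would: the job done as asked, in the order asked, and still so for the second after the job is handed in, with the robot touching nothing.
It also fails if it takes over 72 s, if anything falls off the work surface, if the arm or the gripper's body presses on something with over 40 N, if the wrist force passes 120 N, or if a joint passes its speed limit or range.

## Working session

There is one attempt and no reset: what is moved stays moved. The work goes in short steps, Python scripts to look and compute and a tool call to move; the robot and the scene stay as the last step left them, time stands still between calls to the robot, and variables do not carry over. Pictures are saved under pics/ and viewed, about 8 in all and at most 12, crops included, and the job is handed in when it is done.

Besides the shell and the picture viewer there is one more tool, called after "Emit:" as a command line: name --pt "numbers of a row" for each row, then --argument value for the rest. drive_tool: Moves the arm, as the interface text tells. Its arguments: {"type":"object","properties":{"deltas":{"type":"array"},"jaw":{"type":"number"},"force":{"type":"number"}},"required":["deltas"]}

```bash
mkdir -p pics; ls
python3 - <<'E'
from rig import r,cams,job
import cv2,numpy as np
s=r.sense();print({k:np.round(v,3) for k,v in s.items()})
for n in("top","side"):
    im,d=cams.grab_frame(n);np.save(f"{n}_d.npy",d);np.save(f"{n}_im.npy",im)
    cv2.imwrite(f"pics/{n}0.png",im[:,:,::-1]);p=cams.camera_params(n);print(n,p)
E
```

```text
pics
{'clock': np.float64(0.0), 'qpos': array([-1.255,  0.354,  1.634,  0.   ,  1.155, -0.002]), 'qvel': array([-0.   ,  0.001,  0.002, -0.001, -0.001, -0.001]), 'joint_efforts': array([ 1.0000e-03, -6.0524e+01, -3.4208e+01,  0.0000e+00,  9.0000e-03,
       -0.0000e+00]), 'eef_pos': array([ 195.138, -593.279,  247.559]), 'tcp_rot': array([-3.14 , -0.   ,  0.318]), 'contact_force': array([ 0.461,  0.745, -0.698]), 'wrist_torque': array([0.002, 0.056, 0.042]), 'opening': np.float64(1.003)}
top {'fx': 420.2863484020594, 'fy': 420.2863484020594, 'cx': 322.5934437950565, 'cy': 192.39865107675743, 'R': array([[ 0.02369923, -0.9995808 ,  0.01663013],
       [-0.98211271, -0.02638683, -0.18643595],
       [ 0.18679661, -0.01191427, -0.98232636]]), 't': array([-175.08601238,  625.70506519, 1038.02047581])}
side {'fx': 412.33946940149036, 'fy': 412.33946940149036, 'cx': 319.68545849807487, 'cy': 206.12349970074698, 'R': array([[-0.99850934, -0.05415986, -0.00676774],
       [-0.03691191,  0.76139777, -0.6472333 ],
       [ 0.040207  , -0.64601869, -0.76226193]]), 't': array([ 617.92967966,  179.29285506, 1089.5702886 ])}
```

View pics/top0.png

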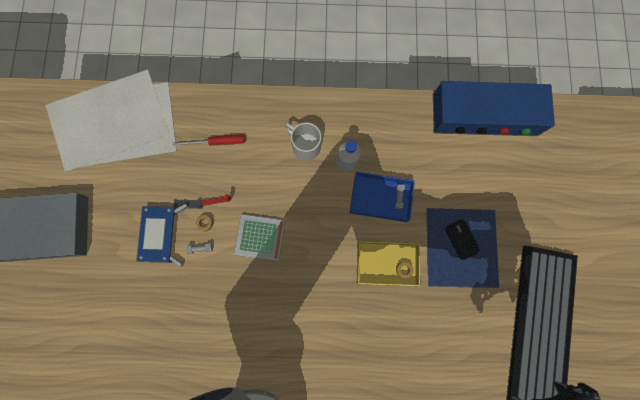

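View pics/side0.png

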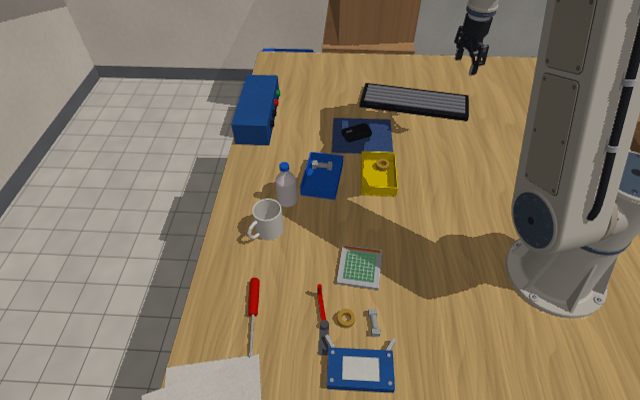

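The top view shows the dock at (157,234) opening to the right, with the keeper at (185–229,200). The ring is at (204,222), the spindle at (200,248) and the plate at (259,237), its stripe facing right. The blue bin is at (382,197) and the yellow one at (388,263), and their samples lie on the right.

```bash
cat > h.py <<'E'
import numpy as np,cv2
from rig import r,cams,job
def grab(n,save=None):
    p=cams.camera_params(n) ; im,d=cams.grab_frame(n)
    if save: cv2.imwrite(f"pics/{save}.png",im[:,:,::-1])
    return im,d,p
def xyz(d,p):
    v,u=np.mgrid[:d.shape[0],:d.shape[1]]
    c=np.stack([(u-p["cx"])*d/p["fx"],(v-p["cy"])*d/p["fy"],d],-1)
    return (c-p["t"])@p["R"]
def pix(u,v,z,p):
    "ray of a pixel met with the plane z"
    c=np.array([(u-p["cx"])/p["fx"],(v-p["cy"])/p["fy"],1.])@p["R"]; o=-p["t"]@p["R"]
    return o+c*(z-o[2])/c[2]
def proj(X,p):
    c=p["R"]@np.asarray(X,float)+p["t"]; return c[0]/c[2]*p["fx"]+p["cx"],c[1]/c[2]*p["fy"]+p["cy"]
def rect(P):
    (c,s,a)=cv2.minAreaRect(P[:,:2].astype(np.float32)); return np.round(c,1),np.round(s,1),round(a,1)
E
python3 - <<'E'
from h import *
for n in("top","side"):
    im=np.load(f"{n}_im.npy");d=np.load(f"{n}_d.npy");p=cams.camera_params(n);W=xyz(d,p)
    m=((W[...,2]>7)&(W[...,2]<200)&(d>0)&(W[...,0]>250)&(W[...,0]<800)&(abs(W[...,1])<700)).astype(np.uint8)
    k,l,st,c=cv2.connectedComponentsWithStats(m,connectivity=4)
    print(n,"bench z",np.median(W[...,2][(abs(W[...,2])<15)]))
    for i in range(1,k):
        if st[i,4]>30:
            P=W[l==i];print(np.round(c[i]),st[i,4],rect(P),"z",np.round(np.percentile(P[:,2],[50,95]),1),im[l==i].mean(0).astype(int))
E
```

```text
top bench z 0.24893820604914196
[305. 145.] 463 (array([ 765.8, -110.5]), array([71.5, 78. ]), 4.8) z [60.7 91. ] [119 119 111]
[219. 140.] 407 (array([774.8, 161.2]), array([ 26.9, 198.8]), 6.7) z [21.3 27.1] [127  60  55]
[348. 156.] 571 (array([ 728.3, -223.7]), array([59.2, 53.1]), 76.0) z [100.9 150.7] [81 85 94]
[384. 195.] 670 (array([ 630.3, -319. ]), array([160. , 111.8]), 82.3) z [34.7 42.1] [29 45 80]
[399. 197.] 179 (array([ 631.8, -368.4]), array([24.5, 65. ]), 88.9) z [21.5 27. ] [80 84 85]
[ 43. 227.] 5479 (array([523.8, 574.4]), array([160.6, 217.7]), 5.7) z [59.6 63.1] [86 90 90]
[212. 201.] 207 (array([605.2, 137.1]), array([ 19.5, 101.1]), 8.5) z [14.7 50.1] [111  49  46]
[157. 234.] 1969 (array([514.8, 263.5]), array([165.6, 118.3]), 0.3) z [26.1 29.7] [ 85  99 117]
[259. 237.] 1860 (array([513.4,   6.1]), array([120.4, 110.2]), 83.5) z [14.2 17.6] [102 116 102]
[204. 222.] 171 (array([548. , 155.5]), array([40.4, 42.3]), 4.6) z [17.3 20.9] [123 101  62]
[462. 239.] 836 (array([ 521.5, -533.6]), array([101.9,  58.2]), 25.7) z [29.5 33.9] [20 21 22]
[391. 262.] 550
[... 768 characters left out ...]
[24.6 39.7] [25 52 97]
[276. 204.] 1643 (array([ 756.6, -152.4]), array([190. ,  74.6]), 76.0) z [ 64.3 136.3] [120 117 116]
[359. 267.] 1633 (array([512.9,   7.1]), array([125.1, 110. ]), 83.7) z [13.3 16.3] [107 123 106]
[253. 305.] 486 (array([775.7, 161.5]), array([ 25.3, 197.4]), 5.5) z [20.9 25.8] [141  40  33]
[321. 308.] 245 (array([604.7, 138.4]), array([ 19.6, 100.5]), 8.4) z [14.5 48.8] [124  31  25]
[345. 318.] 205 (array([547.6, 158.6]), array([42.3, 41.4]), 58.0) z [16.7 19.5] [136 105  39]
[374. 322.] 215 (array([480.1, 165.8]), array([20.5, 64.5]), 8.4) z [17.1 21.1] [120 120 116]
[360. 368.] 2854 (array([513.6, 264.3]), array([162.6, 116.8]), 0.1) z [25.4 28.3] [ 78 101 130]
```

Run:
```python
from h import *
p=cams.camera_params("wrist");s=r.sense()
o=-p["t"]@p["R"];print("cam centre",o,"axis",p["R"][2],"fx",p["fx"],"tips",r.tcp_to_tips, s["eef_pos"])
for n in("top","side"):
    im=np.load(f"{n}_im.npy").astype(int);d=np.load(f"{n}_d.npy");p=cams.camera_params(n);W=xyz(d,p)
    b=(W[...,1]>150)&(W[...,1]<345)&(W[...,0]>420)&(W[...,0]<600)
    m=b&(W[...,2]>23.5)&(W[...,2]<29); print(n,"roof",rect(W[m]),m.sum())
    red=(im[...,0]>90)&(im[...,1]<60)&(W[...,0]>560)&(W[...,0]<640)&(W[...,1]>60)&(W[...,1]<220)&(d>0)
    for lo,hi in((8,20),(42,54)):
        P=W[red&(W[...,2]>lo)&(W[...,2]<hi)];print(lo,len(P),rect(P),P.mean(0))
```

```text
cam centre [ 262.26830837 -572.56306328  375.0089478 ] axis [-0.26169012 -0.084032   -0.96148682] fx 337.2400233148922 tips 17.0 [ 195.17754941 -593.32659186  247.65418149]
top roof (array([515.1, 255.6]), array([131.1, 160.7]), 89.9) 1483
8 111 (array([608.8, 130. ]), array([12.3, 75.2]), 11.4) [607.98514452 133.88507874  13.59362057]
42 15 (array([615.7,  92.8]), array([9.3, 9.2]), 47.9) [614.82409274  92.95063411  49.74942117]
side roof (array([517.2, 266. ]), array([114. , 152.7]), 89.1) 2249
8 126 (array([608. , 132.1]), array([11.2, 74.2]), 11.0) [608.03677564 132.40561371  13.45133032]
42 17 (array([613.8,  95.1]), array([ 7.4, 10.6]), 3.0) [614.1403281   95.87476591  48.69205559]
```

Emit:
drive_tool --pt "0 0 0 0.106" --pt "0 0 0 0.106" --pt "0 0 0 0.106" --pt "1.6 -3.7 0 0" --pt "1.6 -3.7 0 0" --pt "1.6 -3.7 0 0" --pt "1.6 -3.7 0 0" --pt "1.6 -3.7 0 0" --pt "1.6 -3.7 0 0" --pt "1.6 -3.7 0 0" --pt "1.6 -3.7 0 0" --pt "1.6 -3.7 0 0" --jaw 0.22

```text
clock: 1.1
eef_pos: [339.5, -258.9, 248.2]
tcp_rot: [-3.142, -0.0, -0.001]
contact_force: [1.1, -0.8, 0.5]
opening: 0.784
```

Emit:
drive_tool --pt "1.6 -3.7 0 0" --pt "1.6 -3.7 0 0" --pt "1.6 -3.7 0 0" --pt "1.6 -3.7 0 0" --pt "1.6 -3.7 0 0" --pt "1.6 -3.7 0 0" --pt "1.6 -3.7 0 0" --pt "1.6 -3.7 0 0" --pt "1.6 -3.7 0 0" --pt "1.6 -3.7 0 0" --pt "0 0 0 0" --pt "0 0 0 0"

```text
clock: 2.1
eef_pos: [499.6, 111.1, 247.7]
tcp_rot: [3.141, 0.001, 0.003]
contact_force: [-0.8, -0.4, -0.2]
opening: 0.777
```

Run:
```python
from h import *
im,d,p=grab("wrist","w1");np.savez("w1.npz",im=im,d=d,R=p["R"],t=p["t"]);W=xyz(d,p)
print(p["t"],"bench",np.median(W[...,2][abs(W[...,2])<8]))
m=((W[...,2]>8)&(W[...,2]<60)&(d>0)&(W[...,0]>380)).astype(np.uint8)
k,l,st,c=cv2.connectedComponentsWithStats(m,connectivity=4)
for i in range(1,k):
    if st[i,4]>100:
        P=W[l==i];print(np.round(c[i]),st[i,4],rect(P),"z",np.round(np.percentile(P[:,2],[50,95]),1),im[l==i].mean(0).astype(int))
```

```text
[108.91726125 445.0344471  517.8634059 ] bench 1.8699042725403243
[291.  63.] 1538 (array([604.8, 136.4]), array([ 19.8, 100.4]), 8.5) z [16.2 51.6] [163  53  48]
[160. 152.] 12629 (array([514.4, 262.6]), array([117.6, 163.5]), 89.8) z [28.1 29.8] [117 144 179]
[415. 154.] 11398 (array([512.6,   5.5]), array([120.4, 110.5]), 83.6) z [16.1 17.4] [131 152 123]
[274. 123.] 1053 (array([548., 156.]), array([43. , 42.8]), 75.7) z [19.7 21. ] [204 158  70]
[269. 187.] 1020 (array([480. , 163.7]), array([20.3, 64. ]), 7.3) z [20.2 22.8] [176 177 168]
[  3. 198.] 139 (array([468.7, 463.6]), array([28.4,  4. ]), 8.3) z [11.6 17.5] [71 71 70]
[635. 239.] 386 (array([ 426.4, -255.2]), array([56.5,  4.7]), 1.6) z [13.5 21.9] [129 108  13]
```

View pics/w1.png

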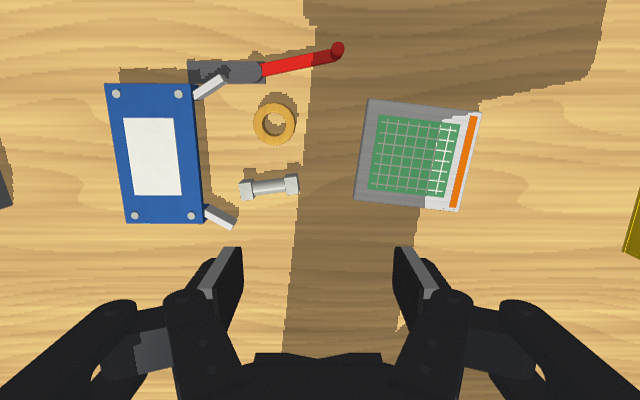

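Run:
```python
from h import *
f=np.load("w1.npz");im,d=f["im"].astype(int),f["d"];p=cams.camera_params("wrist");p.update(R=f["R"],t=f["t"]);W=xyz(d,p)
g=(W[...,2]>100)&(d>0)&(np.mgrid[:400,:640][0]<330); print("lowest finger z",np.percentile(W[...,2][g],[0.2,1,5]),W[g][np.argmin(W[g][:,2])])
blue=(im[...,2]>im[...,0]+40)
m=((blue|(im.min(-1)>190))&(W[...,2]>25)&(W[...,2]<32)&(W[...,1]>200)&(W[...,1]<340)).astype(np.uint8)
m=cv2.morphologyEx(m,cv2.MORPH_CLOSE,np.ones((9,9)));k,l,st,c=cv2.connectedComponentsWithStats(m)
i=1+np.argmax(st[1:,4]);q=cv2.convexHull(W[(l==i)&blue&(W[...,2]>25)][:,:2].astype(np.float32));print(rect(q[:,0]))
# white label
w=(im.min(-1)>190)&(W[...,2]>25)&(W[...,2]<32)&(W[...,1]>225)&(W[...,1]<310)&(abs(W[...,0]-514)<50);print("label",rect(W[w]))
o=(im[...,0]>200)&(im[...,1]<150)&(im[...,2]<60)&(abs(W[...,1])<90)&(abs(W[...,0]-513)<70);print("stripe",rect(W[o]))
red=(im[...,0]>130)&(im[...,1]<70)&(W[...,0]>560)&(d>0);P=W[red];print("bar",rect(P[P[:,2]<22]),"peg",P[P[:,2]>49].mean(0))
```

```text
lowest finger z [239.9569257  242.21006541 248.41595866] [494.71937362  76.71253429 238.49198059]
(array([513.6, 216. ]), array([210.3, 145.3]), 89.6)
label (array([514.3, 280.8]), array([79.4, 50.6]), 0.2)
stripe (array([507.5, -45.3]), array([ 8.3, 98.5]), 83.5)
bar (array([608.8, 132.2]), array([14. , 72.5]), 11.4) peg [615.86655564  93.12587123  51.64861126]
```

Emit:
drive_tool --pt "1.6 -1.5 2.5 0" --pt "1.6 -1.5 2.5 0" --pt "1.6 -1.5 2.5 0" --pt "0 0 2.5 0" --pt "0 0 2.5 0"

```text
clock: 2.57
eef_pos: [547.7, 153.4, 122.1]
tcp_rot: [3.141, -0.0, -0.001]
contact_force: [0.1, 0.3, -0.7]
opening: 0.784
```

Emit:
drive_tool --pt "0 -0.2 3 0" --pt "0 0 3 0" --pt "0 0 2.5 0" --pt "0 0 1.5 0" --pt "0 0 0.5 0" --pt "0 0 0 0"

```text
clock: 3.07
eef_pos: [546.3, 154.8, 17.3]
tcp_rot: [3.141, 0.003, -0.002]
contact_force: [-1.3, -0.3, -0.5]
opening: 0.781
```

Emit:
drive_tool --pt "0 0 0 0" --pt "0 0 0 0" --pt "0 0 0 0" --pt "0 0 0 0" --pt "0 0 0 0" --pt "0 0 0 0" --jaw 1 --force 40

```text
clock: 3.57
eef_pos: [548.4, 156.1, 20.0]
tcp_rot: [-3.141, -0.002, -0.0]
contact_force: [-1.1, -3.0, 8.2]
opening: 0.485
```

Emit:
drive_tool --pt "0 0 -2.5 0" --pt "0 0 -3 0" --pt "0 0 -3 -0.12" --pt "0 0 -2 -0.12" --pt "0 0 0 -0.12" --pt "0 0 0 -0.12" --pt "0 0 0 -0.12" --pt "0 0 0 -0.12" --pt "0 0 0 -0.12" --pt "0 0 0 -0.12" --pt "0 0 0 -0.12" --pt "0 0 0 -0.12"

```text
clock: 4.57
eef_pos: [547.6, 156.3, 124.2]
tcp_rot: [3.141, -0.001, 1.206]
contact_force: [-1.3, 0.1, -1.3]
opening: 0.489
```

Emit:
drive_tool --pt "0 0 0 -0.12" --pt "0 0 0 -0.12" --pt "0 0 0 -0.13"

```text
clock: 4.82
eef_pos: [547.6, 156.3, 124.1]
tcp_rot: [3.14, -0.0, 1.571]
contact_force: [-0.9, -0.4, -2.3]
opening: 0.482
```

Emit:
drive_tool --pt "-3.8 -0.8 0 0" --pt "-3.8 -0.8 0 0" --pt "-3.8 -0.8 0 0" --pt "-3.8 -0.8 0 0" --pt "-3.8 -0.8 0 0" --pt "-3.8 -0.8 0 0" --pt "-3.8 -0.8 0 0" --pt "-3.8 -0.8 0 0" --pt "-3.8 -0.8 0 0" --pt "-3.8 -0.8 0 0" --pt "-3.8 -0.8 0 0" --pt "-3.3 -0.6 0 0"

```text
clock: 5.82
eef_pos: [450.1, -296.6, 124.3]
tcp_rot: [3.14, 0.001, 1.564]
contact_force: [0.8, 0.5, -0.7]
opening: 0.487
```

Emit:
drive_tool --pt "0 0 2.5 0" --pt "0 0 2.5 0" --pt "0 0 2.5 0" --pt "0 0 1.5 0" --pt "0 0 0.5 0" --pt "0 0 0 0"

```text
clock: 6.32
eef_pos: [450.2, -293.9, 27.8]
tcp_rot: [-3.14, -0.001, 1.565]
contact_force: [-0.9, 0.1, -0.3]
opening: 0.487
```

Emit:
drive_tool --pt "0 0 0 0" --pt "0 0 0 0" --pt "0 0 0 0" --jaw 0.3

```text
clock: 6.57
eef_pos: [451.7, -294.7, 29.7]
tcp_rot: [3.139, 0.001, 1.565]
contact_force: [-0.2, -0.1, -0.2]
opening: 0.696
```

Emit:
drive_tool --pt "0 0 -2 0" --pt "0 0 -3 0" --pt "0 0 -3 0" --pt "0 0 -3 0" --pt "0 0 -1 0" --pt "0 0 0 0"

```text
clock: 7.07
eef_pos: [452.6, -295.4, 151.9]
tcp_rot: [3.136, 0.004, 1.565]
contact_force: [1.4, -0.5, -0.3]
opening: 0.701
```

Emit:
drive_tool --pt "3.9 0.2 0 0" --pt "3.9 0.2 0 0" --pt "3.9 0.2 0 0" --pt "3.9 0.2 0 0" --pt "3.9 0.2 0 0" --pt "3.9 0.2 0 0" --pt "3.9 0.2 0 0" --pt "3.9 0.2 0 0" --pt "3.9 0.2 0 0" --pt "3.9 0.2 0 0" --pt "3.9 0.2 0 0" --pt "3.1 0.2 0 0" --jaw 0.5

```text
clock: 8.07
eef_pos: [476.6, 168.1, 147.2]
tcp_rot: [-3.141, 0.0, 1.566]
contact_force: [0.7, -0.8, 1.5]
opening: 0.497
```

Emit:
drive_tool --pt "0 0 2 -0.069" --pt "0 0 2 -0.069" --pt "0 0 2 0" --pt "0 0 0 0" --pt "0 0 0 0"

```text
clock: 8.48
eef_pos: [476.1, 165.2, 86.9]
tcp_rot: [-3.138, 0.001, 1.702]
contact_force: [-0.1, 0.2, -0.1]
opening: 0.5
```

Run:
```python
from h import *
s=r.sense();print(s["clock"],s["eef_pos"],s["tcp_rot"],s["opening"])
im,d,p=grab("top");W=xyz(d,p)
b=(W[...,2]>12)&(W[...,2]<30)&(abs(W[...,0]-453)<45)&(abs(W[...,1]+334)<70)&(im[...,2]>30);cv2.imwrite("pics/t2.png",cv2.resize(im[150:310,330:500,::-1],None,fx=3,fy=3))
k,l,st,c=cv2.connectedComponentsWithStats(b.astype(np.uint8),connectivity=4)
for i in range(1,k):
    if st[i,4]>40:print(rect(W[l==i]),np.percentile(W[l==i][:,2],95))
```

```text
8.4833 [476.10862359 165.21853485  86.87908424] [-3.13792575e+00  7.34463563e-04  1.70237951e+00] 0.49962349365480574
(array([ 451.3, -294.8]), array([42.5, 40.9]), 46.1) 25.086477893302735
(array([ 437.5, -380. ]), array([42.4, 42.3]), 27.3) 24.895621930305616
```

Emit:
drive_tool --pt "0 0.4 2 0" --pt "0 0 2 0" --pt "0 0 1.8 0" --pt "0 0 0.8 0" --pt "0 0 0 0" --pt "0 0 0 0"

```text
clock: 9.03
eef_pos: [481.9, 166.2, 23.0]
tcp_rot: [3.141, -0.0, 1.702]
contact_force: [0.0, 0.4, -0.0]
opening: 0.501
```

Emit:
drive_tool --pt "0 0 0 0" --pt "0 0 0 0" --pt "0 0 0 0" --pt "0 0 0 0" --pt "0 0 0 0" --pt "0 0 0 0" --pt "0 0 0 0" --jaw 1 --force 40

```text
clock: 9.62
eef_pos: [482.1, 166.4, 23.5]
tcp_rot: [3.14, -0.0, 1.703]
contact_force: [-1.5, -0.6, 7.9]
opening: 0.164
```

Emit:
drive_tool --pt "0 0 -2.5 0" --pt "0 0 -3 0" --pt "0 0 -3 0" --pt "0 0 -2 0.09" --pt "0 0 -1 0.09" --pt "0 0 0 0.08" --pt "0 0 0 0"

```text
clock: 10.2
eef_pos: [482.1, 166.4, 138.9]
tcp_rot: [3.139, -0.001, 1.439]
contact_force: [-0.3, 0.5, -1.3]
opening: 0.164
```

Emit:
drive_tool --pt "-3.6 1.75 0 0" --pt "-3.6 1.75 0 0" --pt "-3.6 1.75 0 0" --pt "-3.6 1.75 0 0" --pt "-3.6 1.75 0 0" --pt "-3.6 1.75 0 0" --pt "-3.6 1.75 0 0" --pt "-3.6 1.75 0 0" --pt "-3.6 1.75 0 0" --pt "-3.6 1.75 0 0" --pt "-3.6 1.75 0 0" --pt "-3.1 1.75 0 0"

```text
clock: 11.2
eef_pos: [635.0, -286.7, 136.9]
tcp_rot: [-3.141, 0.0, 1.445]
contact_force: [0.4, 0.1, -0.6]
opening: 0.163
```

Emit:
drive_tool --pt "0 0 0 0" --pt "0 0 2.5 0" --pt "0 0 2.5 0" --pt "0 0 2.5 0" --pt "0 0 2 0" --pt "0 0 1 0" --pt "0 0 0 0" --pt "0 0 0 0"

```text
clock: 11.87
eef_pos: [635.1, -284.0, 32.2]
tcp_rot: [-3.141, -0.0, 1.444]
contact_force: [0.4, -0.9, -0.5]
opening: 0.166
```

Emit:
drive_tool --pt "0 0 0 0" --pt "0 0 0 0" --pt "0 0 0 0" --pt "0 0 -2 0" --pt "0 0 -3 0" --pt "0 0 -3 0" --pt "0 0 -2 0" --pt "0 0 0 0" --jaw 0.6

```text
clock: 12.53
eef_pos: [638.2, -285.5, 138.7]
tcp_rot: [3.133, 0.003, 1.443]
contact_force: [1.0, -0.8, 0.5]
opening: 0.4
```

Emit:
drive_tool --pt "2.5 -2.1 0 0" --pt "2.5 -2.1 0 0" --pt "2.5 -2.1 0 0" --pt "2.5 -2.1 0 0" --pt "2.5 -2.1 0 0" --pt "2.5 -2.1 0 0" --pt "2.2 -2 0 0" --pt "0 0 1.5 -0.127" --pt "0 0 1.5 0" --pt "0 0 0 0" --pt "0 0 0 0" --jaw 0.28

```text
clock: 13.45
eef_pos: [512.0, -94.8, 102.1]
tcp_rot: [-3.141, -0.0, 1.567]
contact_force: [0.9, -0.8, -0.0]
opening: 0.718
```

Run:
```python
from h import *
s=r.sense();print(s["clock"],s["eef_pos"],s["tcp_rot"],s["opening"])
im,d,p=grab("top");cv2.imwrite("pics/t3.png",cv2.resize(im[150:310,130:450,::-1],None,fx=2.4,fy=2.4))
```

```text
13.45 [512.01318467 -94.76345545 102.14667803] [-3.14056451e+00 -1.90988224e-04  1.56718847e+00] 0.7178783141432142
```

View pics/t3.png

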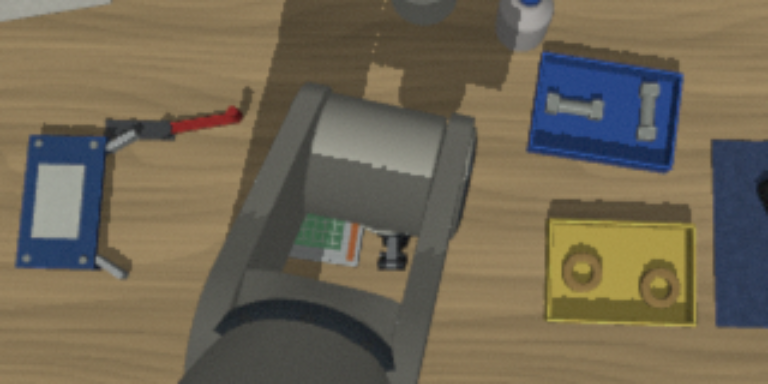

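The spindle is in the blue bin at (575,107) and the ring in the yellow bin at (582,270). The keeper and the plate haven't moved. Next I lower the fingers behind the plate and push.

Emit:
drive_tool --pt "0 0 2.5 0" --pt "0 0 2.5 0" --pt "0 0 2 0" --pt "0 0 1 0" --pt "0 0 0.5 0" --pt "0 0 0 0"

```text
clock: 14.0
eef_pos: [512.4, -95.1, 17.0]
tcp_rot: [-3.141, -0.0, 1.567]
contact_force: [-0.8, -0.7, 0.5]
opening: 0.721
```

Emit:
drive_tool --pt "1 0 0 0" --pt "0.6 0 0 0" --pt "0.6 0 0 0" --pt "0.6 0 0 0" --pt "0.6 0 0 0" --pt "0.6 0 0 0" --pt "0.8 0 0 0" --pt "0.8 0 0 0" --pt "0.8 0 0 0" --pt "0.8 0 0 0" --pt "0.8 0 0 0" --pt "0.8 0 0 0"

```text
clock: 15.0
eef_pos: [513.1, -6.7, 17.9]
tcp_rot: [3.141, 0.001, 1.569]
contact_force: [0.8, -7.6, 5.7]
opening: 0.725
```

Emit:
drive_tool --pt "0.8 0 0 0" --pt "0.8 0 0 0" --pt "0.8 0 0 0" --pt "0.6 0 0 0" --pt "0.4 0 0 0" --pt "0.2 0 0 0" --pt "0 0 0 0"

```text
clock: 15.58
eef_pos: [512.9, 29.6, 17.7]
tcp_rot: [3.141, 0.0, 1.569]
contact_force: [1.0, -2.1, 1.0]
opening: 0.719
```

```bash
cat > plate.py <<'E'
from h import *
def plate(lo,hi,save=None):
    for n in("wrist","side"):
        s=r.sense();im,d,p=grab(n,save and f"{save}_{n}");W=xyz(d,p);i=im.astype(int);b=1.8 if n=="wrist" else 0
        g=(i[...,1]>i[...,0]+20)&(i[...,1]>i[...,2]+10)&(d>0)&(abs(W[...,0]-513)<80)&(W[...,1]>lo)&(W[...,1]<hi)&(abs(W[...,2]-14)<10)
        o=(i[...,0]>140)&(i[...,0]>i[...,1]+50)&(i[...,2]<80)&(d>0)&(abs(W[...,0]-513)<80)&(W[...,1]>lo)&(W[...,1]<hi)&(abs(W[...,2]-14)<10)
        m=(W[...,2]>8)&(W[...,2]<22)&(d>0)&(abs(W[...,0]-513)<62)&(W[...,1]>lo)&(W[...,1]<hi)
        k,l,st,c=cv2.connectedComponentsWithStats(m.astype(np.uint8),connectivity=4);j=1+np.argmax(st[1:,4])
        print(n,np.round(s["eef_pos"],1),"body",rect(W[l==j]),"grid",rect(W[g]) if g.sum()>5 else 0,"stripe",rect(W[o]) if o.sum()>5 else 0)
E
python3 -c "
from plate import *
plate(-70,200,'p1')"
```

```text
wrist [512.9  29.6  17.7] body (array([506.2,  74.8]), array([110.3, 115.2]), 0.0) grid (array([505.9,  96.4]), array([81.3, 71.9]), 0.0) stripe (array([505.9,  48.8]), array([  8.5, 100.5]), 89.9)
side [512.8  29.6  17.6] body (array([505.8,  91.4]), array([141.3, 109.7]), 89.9) grid (array([505. , 103.6]), array([79.5, 86.7]), 0.5) stripe 0
```

View pics/p1_wrist.png

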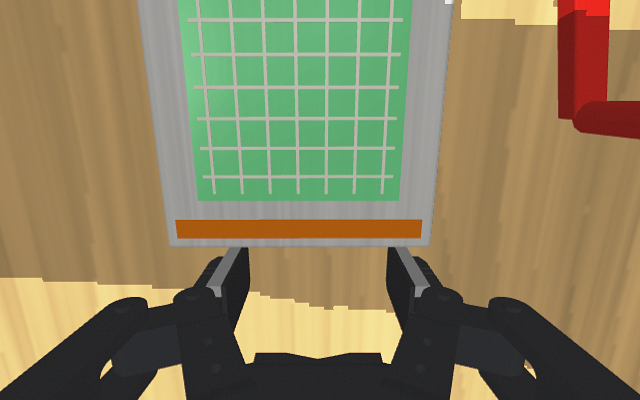

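The plate is square to the dock, but about 8 mm too low in x: the grid centre is at 506 and the dock line at about 514. I'll nudge it sideways with both fingers on its flank before it enters.

Emit:
drive_tool --pt "-1.5 0 0 0" --pt "0 0 -2.5 0" --pt "0 0 -2.5 0" --pt "0 0 -1 0" --pt "2.1 -2.2 0 0" --pt "2.1 -2.2 0 0" --pt "2.2 -2.2 0 0" --pt "2.2 -2.2 0 0" --pt "0 0 0 0.12" --pt "0 0 0 0.12" --pt "0 0 0 0.12" --pt "0 0 0 0.12"

```text
clock: 16.68
eef_pos: [424.5, 100.8, 77.1]
tcp_rot: [-3.141, 0.0, 1.083]
contact_force: [-0.7, -0.4, 0.1]
opening: 0.723
```

Emit:
drive_tool --pt "0 0 0 0.12" --pt "0 0 0 0.12" --pt "0 0 0 0.12" --pt "0 0 0 0.12" --pt "0 0 0 0.12" --pt "0 0 0 0.12" --pt "0 0 0 0.12" --pt "0 0 0 0.12" --pt "0 0 0 0.129" --pt "0 0 0 0"

```text
clock: 17.52
eef_pos: [424.6, 100.6, 77.0]
tcp_rot: [-3.141, 0.001, -0.003]
contact_force: [-0.0, -0.3, -0.2]
opening: 0.721
```

Run:
```python
from plate import *
plate(30,190,"p2")
im,d,p=grab("wrist");W=xyz(d,p);i=im.astype(int)
m=(i[...,2]>i[...,0]+40)&(W[...,2]>22)&(W[...,2]<34)&(W[...,1]>225)&(W[...,1]<330)
print("dock blue",m.sum(),W[m][:,:2].min(0),W[m][:,:2].max(0))
```

```text
wrist [424.6 100.6  77. ] body (array([497.6,  99.7]), array([120.6,  93.4]), 89.8) grid (array([504.9, 103.9]), array([86.8, 78.4]), 89.8) stripe (array([499.9,  48.8]), array([ 8.5, 88.2]), 90.0)
side [424.7 100.5  77.1] body (array([505.9, 101.4]), array([122. , 109.5]), 89.9) grid (array([505.1, 103.4]), array([79.8, 89.5]), 0.1) stripe 0
dock blue 10600 [441.66356357 233.80069129] [541.32252628 273.7563953 ]
```

View pics/p2_wrist.png

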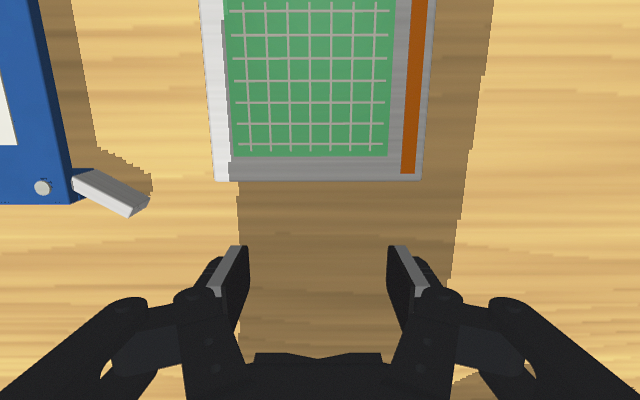

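Emit:
drive_tool --pt "0 0 2.5 0" --pt "0 0 2 0" --pt "0 0 1 0" --pt "0 0 0.45 0" --pt "0 0 0 0" --pt "0.6 0 0 0" --pt "0.5 0 0 0" --pt "0.3 0 0 0" --pt "0.3 0 0 0" --pt "0.3 0 0 0" --pt "0.2 0 0 0" --pt "0.2 0 0 0"

```text
clock: 18.67
eef_pos: [447.1, 100.1, 18.1]
tcp_rot: [3.141, 0.004, 0.003]
contact_force: [-9.1, 0.3, 7.8]
opening: 0.721
```

Emit:
drive_tool --pt "0 0 0 0" --pt "0 0 0 0"

```text
clock: 18.83
eef_pos: [447.9, 100.1, 18.1]
tcp_rot: [3.141, 0.002, 0.003]
contact_force: [-5.9, 0.5, 2.9]
opening: 0.716
```

Run:
```python
from plate import *
plate(30,190)
```

```text
wrist [447.9 100.1  18.1] body (array([501.6,  99.6]), array([101.1, 119.9]), 0.1) grid (array([512.9, 103.6]), array([78.5, 87.1]), 0.2) stripe (array([508.4,  48.5]), array([87.8,  8.9]), 0.1)
side [447.9 100.1  18.1] body (array([513.4, 101.3]), array([111.7, 121.6]), 0.2) grid (array([514.1, 103.5]), array([89.4, 79.6]), 88.3) stripe 0
```

Emit:
drive_tool --pt "-2 0 0 0" --pt "0 0 -2.5 0" --pt "0 0 -2.5 0" --pt "0 0 -1 0" --pt "2.1 2.1 0 0" --pt "2.1 2.1 0 0" --pt "2.1 2.2 0 0" --pt "2.3 2.1 0 0" --pt "0 0 0 -0.12" --pt "0 0 0 -0.12" --pt "0 0 0 -0.12" --pt "0 0 0 -0.12"

```text
clock: 19.93
eef_pos: [515.9, 15.2, 78.0]
tcp_rot: [3.141, -0.001, 0.488]
contact_force: [0.2, -0.3, -0.1]
opening: 0.722
```

Emit:
drive_tool --pt "0 0 0 -0.12" --pt "0 0 0 -0.12" --pt "0 0 0 -0.12" --pt "0 0 0 -0.12" --pt "0 0 0 -0.12" --pt "0 0 0 -0.12" --pt "0 0 0 -0.12" --pt "0 0 0 -0.12" --pt "0 0 0 -0.128" --pt "0 0 0 0" --pt "0 0 0 0"

```text
clock: 20.85
eef_pos: [515.7, 15.5, 78.0]
tcp_rot: [3.141, -0.0, 1.564]
contact_force: [0.2, 0.4, -0.6]
opening: 0.724
```

Emit:
drive_tool --pt "0 -0.15 2.5 -0.006" --pt "0 0 2 0" --pt "0 0 1 0" --pt "0 0 0.5 0" --pt "0 0 0 0" --pt "0.8 0 0 0" --pt "0.6 0 0 0" --pt "0.6 0 0 0" --pt "0.8 0 0 0" --pt "0.8 0 0 0" --pt "0.8 0 0 0" --pt "0.8 0 0 0"

```text
clock: 21.85
eef_pos: [514.0, 68.3, 18.5]
tcp_rot: [3.14, 0.0, 1.574]
contact_force: [0.3, -5.7, 3.9]
opening: 0.719
```

Emit:
drive_tool --pt "0.8 0 0 0" --pt "0.8 0 0 0" --pt "0.8 0 0 0" --pt "0.6 0 0 0" --pt "0.5 0 0 0" --pt "0.4 0 0 0" --pt "0 0 0 0"

```text
clock: 22.43
eef_pos: [513.8, 107.8, 18.4]
tcp_rot: [3.141, -0.0, 1.575]
contact_force: [-0.0, 1.6, 0.9]
opening: 0.715
```

Run:
```python
from plate import *
plate(90,245,"p4")
```

```text
wrist [513.8 107.8  18.4] body (array([514.1, 153.2]), array([110.2, 115.2]), 0.2) grid (array([513.9, 174.6]), array([81.2, 72.3]), 0.3) stripe (array([514.1, 127.1]), array([100.3,   8.7]), 0.1)
side [513.6 107.6  18.2] body (array([513.7, 173.3]), array([110. , 118.6]), 0.2) grid (array([513.5, 182.1]), array([80.8, 88.4]), 0.1) stripe 0
```

View pics/p4_wrist.png

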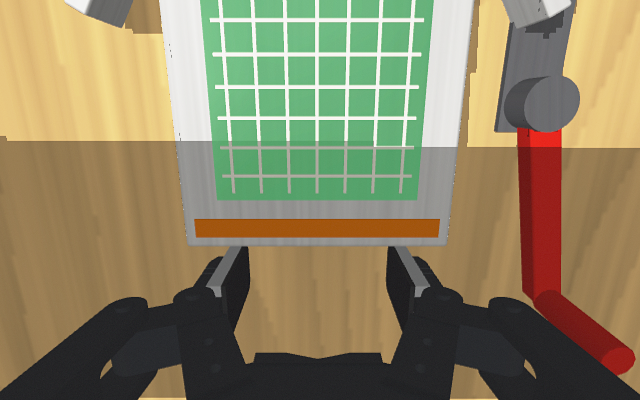

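Emit:
drive_tool --pt "0.6 0 0 0" --pt "0.6 0 0 0" --pt "0.6 0 0 0" --pt "0.6 0 0 0" --pt "0.6 0 0 0"

```text
clock: 22.95
eef_pos: [513.3, 136.6, 18.0]
tcp_rot: [-3.141, 0.001, 1.574]
contact_force: [-0.1, -6.6, 4.3]
opening: 0.72
```

Emit:
drive_tool --pt "0.6 0 0 0" --pt "0.6 0 0 0" --pt "0.6 0 0 0" --pt "0.6 0 0 0" --pt "0.4 0 0 0" --pt "0.3 0 0 0"

```text
clock: 23.45
eef_pos: [513.1, 167.7, 17.9]
tcp_rot: [-3.141, 0.001, 1.574]
contact_force: [0.3, -4.9, 3.4]
opening: 0.721
```

Emit:
drive_tool --pt "0.3 0 0 0" --pt "0.3 0 0 0" --pt "0.2 0 0 0"

```text
clock: 23.7
eef_pos: [513.0, 175.4, 17.9]
tcp_rot: [-3.141, 0.001, 1.574]
contact_force: [0.5, -16.1, 5.4]
opening: 0.715
```

Emit:
drive_tool --pt "0.15 0 0 0" --pt "0 0 0 0" --pt "0 0 0 0"

```text
clock: 23.95
eef_pos: [512.7, 175.5, 17.9]
tcp_rot: [-3.14, 0.002, 1.574]
contact_force: [1.0, -15.6, 6.3]
opening: 0.719
```

Emit:
drive_tool --pt "0.1 0 0 0" --pt "0 0 0 0"

```text
clock: 24.12
eef_pos: [512.6, 175.6, 17.9]
tcp_rot: [-3.14, 0.004, 1.574]
contact_force: [2.0, -20.5, 8.7]
opening: 0.72
```

Run:
```python
from plate import *
plate(160,240,"p5")
print(r.sense()["contact_force"])
```

```text
wrist [512.6 175.6  17.9] body (array([509.6, 198.9]), array([ 71.6, 117.4]), 89.6) grid (array([513.3, 220.2]), array([28.8, 81.1]), 89.7) stripe (array([513.4, 194.5]), array([100.2,   8.8]), 0.0)
side [512.6 175.6  17.9] body (array([512.8, 204.9]), array([ 61.5, 109.1]), 89.7) grid (array([512.9, 218.5]), array([26. , 79.5]), 89.9) stripe (array([511.7, 194.2]), array([ 8.4, 96.8]), 89.7)
[  1.50491285 -21.61770056   8.28262935]
```

The plate is home: the push force rose to 21 N with no further motion, and the rear edge is at y≈186. I'm leaving it there and going to the keeper peg.

Emit:
drive_tool --pt "-1 0 0 0" --pt "-2 0 0 0" --pt "0 0 -2.5 0" --pt "0 0 -3 0" --pt "0 0 -2.5 0" --pt "-1.2 2.6 0 0" --pt "-1.3 2.6 0 0" --pt "-1.3 2.6 0 0" --pt "-1.4 2.5 0 0" --pt "0 0 0 -0.097" --pt "0 0 0 -0.097" --pt "0 0 0 0" --jaw 0.5

```text
clock: 25.22
eef_pos: [616.6, 96.3, 97.4]
tcp_rot: [-3.141, -0.0, 1.771]
contact_force: [0.8, 0.0, -0.2]
opening: 0.499
```

Run:
```python
from h import *
s=r.sense();print(s["clock"],s["eef_pos"],s["tcp_rot"])
im,d,p=grab("wrist","k1");W=xyz(d,p);i=im.astype(int)
m=(i[...,0]>90)&(i[...,1]<60)&(d>0)
for lo,hi in((8,20),(47,56)):
    P=W[m&(W[...,2]>lo)&(W[...,2]<hi)]; print(len(P),rect(P) if len(P)>5 else 0)
im,d,p=grab("side");W=xyz(d,p);i=im.astype(int)
m=(i[...,0]>90)&(i[...,1]<60)&(d>0)&(abs(W[...,0]-605)<40)&(W[...,1]>60)&(W[...,1]<190)
for lo,hi in((8,20),(45,56)):
    P=W[m&(W[...,2]>lo)&(W[...,2]<hi)]; print(len(P),rect(P) if len(P)>5 else 0)
```

```text
25.2167 [616.59478055  96.32696206  97.44733978] [-3.14125302e+00 -4.42757151e-04  1.77119252e+00]
3860 (array([685.9, 118.6]), array([100.6, 188.1]), 85.7)
364 (array([615.7,  93.4]), array([11.2, 11.2]), 26.9)
132 (array([608. , 131.7]), array([11.7, 73.3]), 10.9)
18 (array([616. ,  94.3]), array([ 9. , 10.9]), 50.7)
```

Emit:
drive_tool --pt "-0.26 -0.14 1 0" --pt "0 0 2 0" --pt "0 0 2 0" --pt "0 0 0.7 0" --pt "0 0 0 0"

```text
clock: 25.73
eef_pos: [613.7, 93.5, 38.5]
tcp_rot: [-3.138, -0.0, 1.767]
contact_force: [0.3, -0.5, -0.4]
opening: 0.496
```

Emit:
drive_tool --pt "0 0 0 0" --pt "0 0 0 0" --pt "0 0 0 0" --pt "0 0 0 0" --pt "0 0 0 0" --pt "0 0 0 0" --jaw 1 --force 25

```text
clock: 26.23
eef_pos: [616.3, 93.7, 41.7]
tcp_rot: [3.14, 0.0, 1.768]
contact_force: [-0.0, -0.6, 5.8]
opening: 0.127
```

Emit:
drive_tool --pt "0.05 -0.93 0 0.11" --pt "0.05 -0.93 0 0.11" --pt "0.05 -0.93 0 0.11" --pt "0.05 -0.93 0 0.11"

```text
clock: 26.57
eef_pos: [579.2, 94.0, 41.7]
tcp_rot: [3.14, -0.0, 1.322]
contact_force: [0.7, -1.7, 5.9]
opening: 0.128
```

Emit:
drive_tool --pt "0.05 -0.93 0 0.11" --pt "0.05 -0.93 0 0.11" --pt "0.05 -0.93 0 0.11" --pt "0.05 -0.93 0 0.11" --pt "0.05 -0.93 0 0.11" --pt "0.05 -0.93 0 0.11"

```text
clock: 27.07
eef_pos: [531.9, 123.7, 41.6]
tcp_rot: [3.141, 0.001, 0.662]
contact_force: [-2.0, -2.8, 10.4]
opening: 0.124
```

Emit:
drive_tool --pt "0.05 -0.93 0 0.11" --pt "0.05 -0.93 0 0.11" --pt "0.05 -0.93 0 0.11" --pt "0.05 -0.93 0 0.11"

```text
clock: 27.4
eef_pos: [515.5, 157.3, 41.5]
tcp_rot: [3.141, 0.001, 0.222]
contact_force: [-3.6, -2.1, 12.3]
opening: 0.128
```

Emit:
drive_tool --pt "0.05 -0.93 0 0.11" --pt "0 0 0 0"

```text
clock: 27.57
eef_pos: [513.7, 167.6, 41.5]
tcp_rot: [-3.141, 0.001, 0.111]
contact_force: [-6.3, -0.4, 13.7]
opening: 0.13
```

Emit:
drive_tool --pt "0.03 -0.7 0 0.08" --pt "0 -0.2 0 0.03" --pt "0 0 0 0"

```text
clock: 27.82
eef_pos: [513.2, 175.9, 41.5]
tcp_rot: [3.141, 0.002, 0.006]
contact_force: [-6.2, -0.4, 13.8]
opening: 0.128
```

Emit:
drive_tool --pt "0 -0.15 0 0" --pt "0 0 0 0"

```text
clock: 27.98
eef_pos: [513.2, 177.1, 41.5]
tcp_rot: [3.141, 0.002, 0.008]
contact_force: [-6.2, -0.7, 12.9]
opening: 0.125
```

Still no stop force; keep pushing gently.

Emit:
drive_tool --pt "0 -0.15 0 0" --pt "0 0 0 0" --pt "0 0 0 0"

```text
clock: 28.23
eef_pos: [513.2, 177.5, 41.5]
tcp_rot: [3.14, 0.002, 0.008]
contact_force: [-5.4, -8.6, 14.1]
opening: 0.128
```

Emit:
drive_tool --pt "0 -0.15 0 0" --pt "0 0 0 0" --pt "0 0 0 0"

```text
clock: 28.48
eef_pos: [513.1, 177.8, 41.5]
tcp_rot: [3.138, 0.002, 0.009]
contact_force: [-4.2, -15.9, 15.9]
opening: 0.13
```

Emit:
drive_tool --pt "0 0 0 0" --pt "0 0 0 0" --pt "0 0 0 0" --pt "0 0 0 0" --pt "0 0 -1.5 0" --pt "0 0 -2.5 0" --pt "0 0 -3 0" --pt "0 0 -3 0" --pt "-2.5 0 -3 0" --pt "-3 0 -2 0" --pt "-3 0 0 0" --pt "0 0 0 0" --jaw 0.5

```text
clock: 29.48
eef_pos: [424.7, 179.0, 191.3]
tcp_rot: [3.141, 0.002, 0.009]
contact_force: [-0.0, -0.2, -1.4]
opening: 0.501
```

Run:
```python
from plate import *
s=r.sense();print(s["clock"],s["eef_pos"],s["contact_force"],s["opening"])
plate(160,240)
im,d,p=grab("wrist","f1");W=xyz(d,p);i=im.astype(int)
m=(i[...,0]>90)&(i[...,1]<60)&(d>0)&(abs(W[...,0]-560)<80)&(W[...,1]>140)&(W[...,1]<215)
for lo,hi in((8,20),(45,56)):
    P=W[m&(W[...,2]>lo)&(W[...,2]<hi)]; print(len(P),rect(P) if len(P)>5 else 0)
im,d,p=grab("side","f1s")
```

```text
29.4833 [424.67277869 179.01334049 191.33313371] [-0.02027583 -0.16940796 -1.35104557] 0.500838021764512
wrist [424.7 179.  191.3] body (array([513.1, 211.1]), array([ 51.2, 110.4]), 89.9) grid (array([513.2, 221.6]), array([30.4, 80.4]), 89.9) stripe (array([518.7, 184.6]), array([ 27.3, 109.9]), 89.3)
side [427.  179.4 191.2] body (array([516.4, 204. ]), array([116.6,  65.9]), 0.4) grid (array([513. , 218.5]), array([79.5, 25.1]), 0.1) stripe (array([523.6, 187.1]), array([ 23.6, 121.3]), 84.0)
1076 (array([548.7, 176.5]), array([58.4, 11.6]), 0.4)
196 (array([513.7, 176.4]), array([11.3, 10.6]), 1.4)
```

View pics/f1.png

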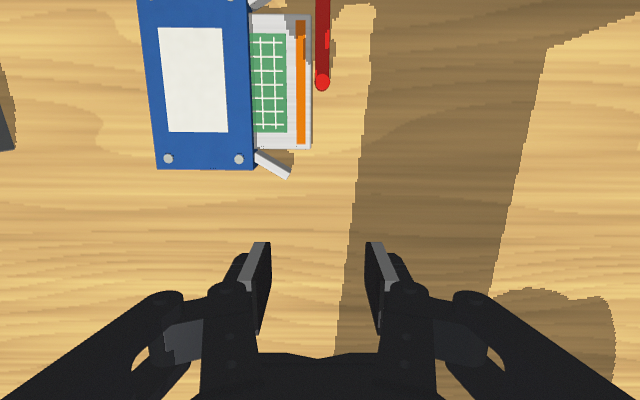

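View pics/f1s.png

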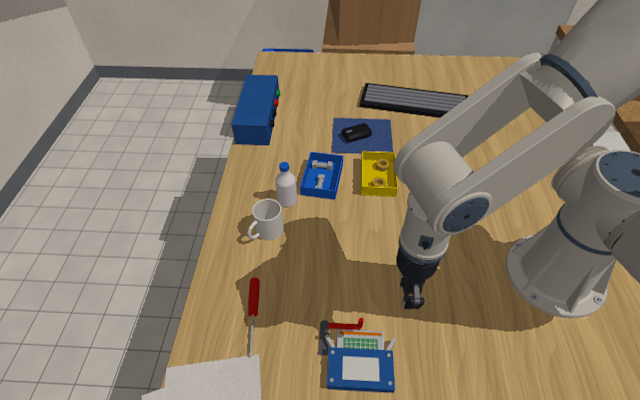

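```bash
python3 -c "
from rig import job
print(job.sign_off())"
```

```text
the job is handed in; nothing more can be done
None
```

The calibration plate is fully home in the dock with the keeper swung across behind it, and I handed the job in at about 30 s on the robot clock.

- **Workpieces:** the ring is in the yellow bin and the spindle in the blue bin, each in free space beside its sample. The camera confirmed both. The plate and keeper stayed put while I sorted.
- **Plate:** I slid it flat with both fingers. It was 8 mm off the dock's centre line, so I nudged it sideways first and then pushed it in. It stopped moving with the push force up to about 21 N. Its rear edge is about 50–51 mm outside the mouth, where 50 mm is nominal, which is within the camera calibration error of about 2 mm.
- **Keeper:** I swung it by its peg to the end stop, where the force rose to about 16 N. The bar is within about 0.4° of square across the lane, and the gap behind the plate is about 3 mm.
- **Final check:** the gripper is open and well clear, with no contact force beyond sensor noise. In the last side view the mug, bottle, screwdriver and mouse look unmoved.

No check failed or disagreed beyond camera noise, and sign-off gave no verdict.

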